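# Unhook the square breakfast board and stand it in its holder

### The job

Two small wooden boards hang on the wire peg stand. Take the one with the square lower end off its peg: lift it enough to clear the peg's upturned tip and slide it off towards the front without straining against the peg, then stand it on its lower edge in the slot of the wooden board holder. Leave the round board hanging where it is and do not disturb the other things around.

Things in the scene. Friction and masses are not known exactly. Their poses are not given: they have to be found in the camera images.
- square_board_centre (a point): Centre of the wooden board to move, 146 high, 10 thick; lower half square, 100 wide; upper half 76 wide with a 40 mm round hang hole. z up, x normal to its faces, y along its width. Top edge 73 above this point, hole's top 37 above, lower edge 73 below. Hangs upright, square to its peg, hole's top on the peg. Pinch it through its thickness from above, 10 mm below the top edge: clear of the peg.
- round_board_centre (a point): The same point (half-way up) of the other board, which stays hanging: same height, upper half and hole, but its lower half is a disc of 96 mm diameter. Which of the two pegs each board hangs on varies.
- peg_stand: Fixed stand: dark wooden foot 150x220x16, 8 mm steel rods bent forward into level pegs. Origin: middle of the foot's underside. Pegs run along its x at y = -65 and +65, tops 150 up, and point to -x (front); at x = -50 to -62 they turn up to a tip 10 above the peg's top, the highest part. Boards hang at x = 0. Lift a board 10 to 32 mm (20 is best), then draw it at that height at least 70 mm to -x.
- holder_slot (a point): Centre of the slot's floor in the fixed wooden board holder (foot 110 x 150 mm), 12 mm above the worktop. The slot runs along this point's y, is 34 mm wide (x), 130 mm long and 60 mm deep; z is up. A board stood in it may lean against a side of the slot.

How it is judged (in metres and radians):
On the way:
1. the square board has been slid off the front end of its peg and is held clear of the stand and above the holder's height (horizontal distance between square_board_centre and peg_stand above 0.096 m and height (world z) of square_board_centre above 0.11 m and contact force between square_board and peg_stand below 0.1 N), for 0.1 s.
At the end, for the whole second after the job is handed in: The square board rests on its lower edge on the floor of the holder's slot (within 18 mm across, 25 mm along, 11 mm in height), leaning at most 0.5 rad; the round board still hangs within 20 mm of where it was, upright within 0.2 rad (x of holder_slot in the frame of square_board_centre between -0.018 and 0.018 m and y of holder_slot in the frame of square_board_centre between -0.025 and 0.025 m and z of holder_slot in the frame of square_board_centre between -0.084 and -0.062 m and angle between square_board_centre's own z axis and vertical below 0.5 rad and linear speed of square_board below 0.02 m/s and distance of round_board_centre from where it was at the start of the episode below 0.02 m and angle between round_board_centre's own z axis and vertical below 0.2 rad); the robot touches nothing.
It fails at once if the square board is forced against the peg stand with more than 20 N (contact force between square_board and peg_stand above 20 N).
It fails at once if the round board is taken off its peg (distance of round_board_centre from where it was at the start of the episode above 0.04 m).
It fails at once if a bystander is shoved more than 40 mm (distance of any of salt, spice_front, tin, pouch from where it was at the start of the episode above 0.04 m).
It also fails if it takes over 42 s, if anything falls off the work surface, if the arm or the gripper's body presses on something with over 40 N, if the wrist force passes 120 N, or if a joint passes its speed limit or range.

### The arm

A 6-joint arm with a two-finger parallel gripper is mounted at the origin on a cart in front of the work surface, level with it; the furniture and walls round the work are solid. World frame = base frame: x ahead of the robot, y to its left, z up, the work surface at z = 0. Lengths are in mm, angles in rad, forces in N, time in s.
With the tool pointing down it reaches from about 350 to 775 mm from the base axis. Payload 7.3 kg.
Tool frame: the origin (TCP) lies midway between the tips of the shut fingers; the grasp point (between the pads) lies 19 mm behind it; z points along the fingers, y is the line along which they close (so a half turn about z gives the same grasp; the last joint's range is limited). The gripper opens to 92 mm and grips with 3 to 60 N. Pads are 19 mm wide; open, the fingers measure 130 mm over their backs; the gripper's body (75 mm by 190 mm) begins 47 mm behind the grasp point.
Start: joints at [1.021, 0.342, 1.524, -0, 1.275, -0.146], TCP at [206.268, 482.802, 226.741] pointing down, gripper open.
Joint ranges: [-2.53, 2.53], [-0.77, 2.02], [0.04, 2.7], [-1, 4.14], [0.28, 2.66], [-3.11, 3.11]. Speed limits (rad/s): [2.57, 2.57, 3.14, 3.14, 3.14, 3.14].

### API

Orientations are given as a unit quaternion [x, y, z, w].
In Python, from workcell import sense, camera, camera_model, sign_off gives the robot as it stands.
- The arm moves only by the tool arm_command, never from a script. Its argument "increments" is a list of rows, each a list of 3 entries, a list of its own where there are three numbers: the shift along the tool's x, y, z in mm, then the turn, a rotation vector about the tool's x, y, z in rad, then the opening, from 0 (shut) to 1 (fully open). In form: [[[tx, ty, tz], [wx, wy, wz], gripper], ...]. A call has 1 to 12 rows; each row shifts and turns the commanded pose from where the row before left it, along the tool's axes as they then stand; what a row does not reach is not made up. A row lasts 1/12 s, in which the tool goes at most 41.7 mm and 7.16 degrees, less where a joint would pass 70% of its speed; a pose out of reach is approached as far as the arm can. A call is refused whole if a number of a shift passes 41.7 or a number of a turn 0.125, either way. A call with a gripper value outside its range is refused whole. The fingers move at their own pace and stop on an object; "force" is the grip in N (left out, the last holds). Time passes only in rows, so rows that do not move let the fingers close. It gives the time, the measured TCP pose, the force, the opening and the grip force at its end, in the units of the state.
- sense(): the state, without advancing time (a new reading comes with each control period).
- camera(name): name is "scene" or "side" or "wrist"; returns the picture (384x512x3 uint8, red, green, blue); there is no depth.
- camera_model(name): a dict with "camera_matrix" (3x3 intrinsics, pixels), "k1" (the pictures are not rectified: a ray, as slopes to the right and down, at radius r is drawn at 1 + k1 r^2 times it, then the intrinsics apply), "extrinsics" (4x4, takes a point from camera to world coordinates). Camera axes: x right, y down, z forward; pixel columns grow to the right and rows downward; lengths in mm; the calibration is good to about 2 mm. A picture is of the moment at which its call begins: read the wrist's pose just before it. camera_model takes no time and is no camera call; for the wrist camera it gives the pose at the moment of the call.
- sign_off(): hands the job in; it is judged then, once.
The state is a dict: "time": time; "joints": joint angles; "qd": joint speeds; "joint_efforts": joint torques, N m; "tool_pos": TCP position; "tool_rot": TCP orientation; "ft_force": force on the tool from outside, world axes, zero at the start; "torque": the same for the moment, N m; "width": opening from 0.0 (shut) to 1.0 (fully open); "grip_force": force on a finger pad.
Only numpy, scipy, OpenCV 4.12 (cv2) and the standard library are available. Lean on these libraries where they do the work, as an engineer would, in place of code of your own. Each camera call takes 0.05 s, during which the arm holds its last target. There are 200 camera calls.

## Working session

There is one attempt and no reset: what is moved stays moved. The work goes in short steps, Python scripts to look and compute and a tool call to move; the robot and the scene stay as the last step left them, time stands still between calls to the robot, and variables do not carry over. Pictures are saved under pics/ and viewed, at most 10 in all, crops included, and the job is handed in when it is done.

Besides the shell and the picture viewer there is one more tool, called after ">>>" as name(argument=value, ...), one argument or row to a line, values as JSON. arm_command: Moves the arm, as the interface text tells. Its arguments: {"type":"object","properties":{"increments":{"type":"array","items":{"type":"array"}},"force":{"type":"number"}},"required":["increments"]}

```bash
mkdir -p pics; python3 - <<'E'
from workcell import *
import cv2,numpy as np
for n in["scene","side","wrist"]:
    m=camera_model(n);print(n,m);im=camera(n);cv2.imwrite(f"pics/{n}0.png",im[:,:,::-1])
print(sense())
E
```

```text
scene {'camera_matrix': array([[416.80328063,   0.        , 259.07356833],
       [  0.        , 416.80328063, 192.33847414],
       [  0.        ,   0.        ,   1.        ]]), 'k1': 0.009412122181043373, 'extrinsics': array([[ 7.03511673e-01, -4.84553793e-01,  5.19883591e-01,
         7.56821604e+01],
       [-7.10369312e-01, -4.57694869e-01,  5.34687616e-01,
        -5.58674605e+02],
       [-2.11368602e-02, -7.45468328e-01, -6.66205828e-01,
         6.92788059e+02],
       [ 0.00000000e+00,  0.00000000e+00,  0.00000000e+00,
         1.00000000e+00]])}
side {'camera_matrix': array([[476.43696397,   0.        , 261.58768023],
       [  0.        , 476.43696397, 190.08777472],
       [  0.        ,   0.        ,   1.        ]]), 'k1': -0.16308967650020292, 'extrinsics': array([[-3.85747188e-02, -7.77060942e-01,  6.28242217e-01,
        -2.00151587e+02],
       [-9.99105450e-01,  4.08957059e-02, -1.07629761e-02,
        -8.07615429e+01],
       [-1.73289206e-02, -6.28095401e-01, -7.77943362e-01,
         9.87188266e+02],
       [ 0.00000000e+00,  0.00000000e+00,  0.00000000e+00,
   
[... 582 characters left out ...]
]])}
{'time': 0.15, 'joints': array([ 1.02100392e+00,  3.42565523e-01,  1.52480679e+00, -2.30984956e-05,
        1.27540182e+00, -1.46045251e-01]), 'qd': array([-0.00129764, -0.00104619, -0.00462925, -0.00087817, -0.00167375,
        0.00129176]), 'joint_efforts': array([ 1.33297035e-03, -4.31470764e+01, -2.44353354e+01,  7.18794856e-02,
        5.38270595e-02, -1.11303250e-04]), 'tool_pos': array([206.09850351, 482.51563105, 226.19992633]), 'tool_rot': array([ 2.00501877e-01,  9.79693140e-01, -5.59111729e-04, -1.91022952e-04]), 'ft_force': array([ 0.12103872, -0.3786802 , -0.22525581]), 'torque': array([ 0.04489034,  0.02958295, -0.00335327]), 'grip_force': 0.0, 'width': 0.9966208321012578}
```

View pics/scene0.png

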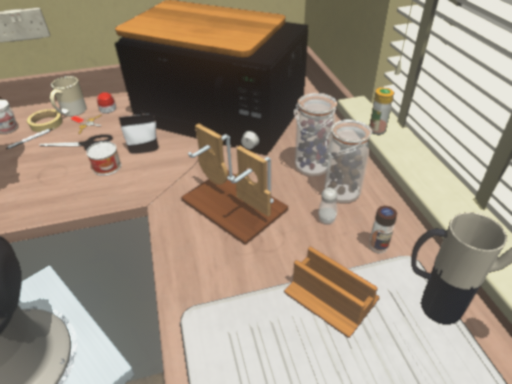

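View pics/side0.png

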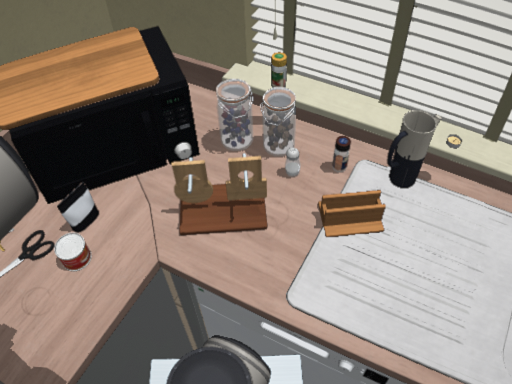

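The scene view shows the stand at (235,190) with two boards and the holder at (333,290). The side view shows the boards at (190,180) and (247,178), and the holder at (351,212). I need enlarged crops to tell which board is square.

```bash
python3 - <<'E'
import cv2,numpy as np
a=cv2.imread("pics/scene0.png")[115:245,175:300];b=cv2.imread("pics/side0.png")[140:240,165:395]
c=cv2.imread("pics/scene0.png")[240:335,280:385]
a=cv2.resize(a,None,fx=3,fy=3,interpolation=2);b=cv2.resize(b,(790,343),interpolation=2);c=cv2.resize(c,None,fx=2.4,fy=2.4,interpolation=2)
o=np.zeros((600,800,3),np.uint8)
o[:343,:790]=b
cv2.imwrite("pics/c1.png",o[:345])
o=np.zeros((400,800,3),np.uint8);o[:390,:375]=a;o[:c.shape[0],400:400+c.shape[1]]=c
cv2.imwrite("pics/c2.png",o)
E
```

```text
(no output)
```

View pics/c1.png

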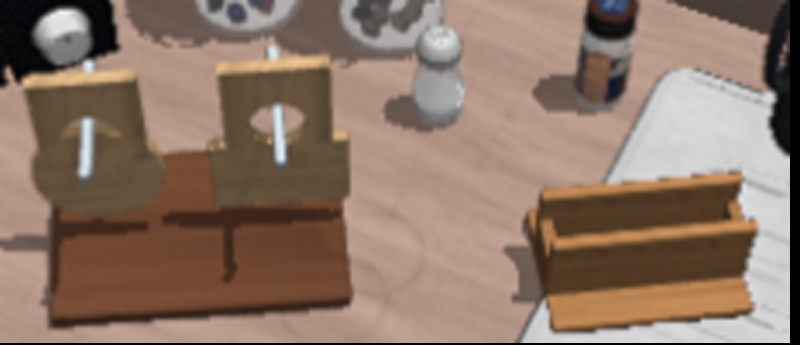

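View pics/c2.png

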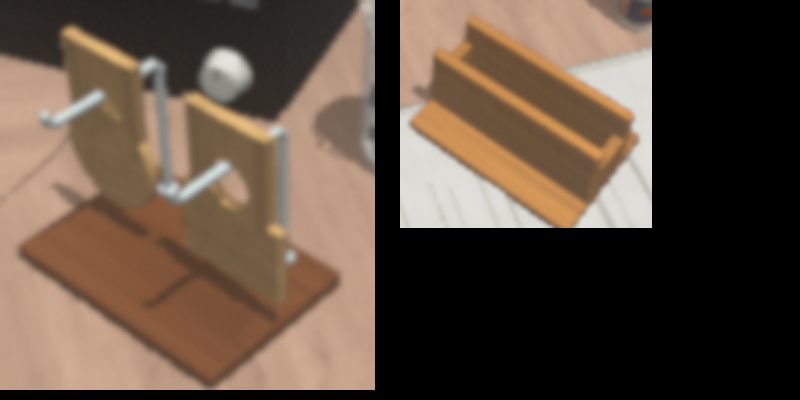

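The square board hangs on the right-hand peg (crop c1 at (280,130), peg tip at (278,163)) and the round board on the left-hand one. The holder lies to the right, with both walls and the foot visible. I'll triangulate the corners across the two views.

```bash
cat > h.py <<'E'
import numpy as np,cv2
from workcell import *
def ray(m,p):
    K=m["camera_matrix"];k=m["k1"];T=m["extrinsics"]
    d=cv2.undistortPoints(np.array([[p]],float),K,np.array([k,0,0,0,0]))[0,0]
    v=T[:3,:3]@[d[0],d[1],1];return T[:3,3],v/np.linalg.norm(v)
def tri(rs):
    A=sum(np.eye(3)-np.outer(v,v) for o,v in rs);b=sum((np.eye(3)-np.outer(v,v))@o for o,v in rs)
    x=np.linalg.solve(A,b);return x,max(np.linalg.norm((np.eye(3)-np.outer(v,v))@(x-o)) for o,v in rs)
def onz(r,z): o,v=r;return o+v*(z-o[2])/v[2]
E
python3 - <<'E'
from h import *
S=camera_model("side");C=camera_model("scene");np.set_printoptions(precision=1,suppress=True)
s=lambda p:ray(S,(165+p[0]/3.435-.4,140+p[1]/3.43-.4))
c=lambda p:ray(C,(175+p[0]/3-.35,115+p[1]/3-.35))
h=lambda p:ray(C,(280+(p[0]-400)/2.4-.3,240+p[1]/2.4-.3))
for n,a,b in [("sq topfrontL",s((219,74)),c((187,100))),("sq topfrontR",s((332,68)),c((263,143))),("sq topbackR",s((330,57)),c((275,133))),
 ("botR",s((347,202)),c((284,300))),("botL",s((213,203)),c((186,238))),("rd topfrontL",s((27,84)),c((63,35))),("rd topfrontR",s((137,82)),c((135,73))),
 ("footFL",s((53,322)),c((22,250))),("footFR",s((349,300)),c((210,382))),
 ("hfrontwall L",s((550,243)),h((437,57))),("hfrontwall R",s((755,228)),h((600,160))),("hback L",s((541,195)),h((473,20))),("hback R",s((742,178)),h((633,117))),
 ("hfoot FL",s((553,328)),h((412,124))),("hfoot FR",s((751,312)),h((572,226)))]:
    print(n,*tri([a,b]))
for n,p in [("FL",(53,322)),("FR",(349,300))]: print(n,onz(s(p),8))
print(onz(c((338,280)),16))
E
```

```text
sq topfrontL [539.1 -19.2 183.4] 0.8463768097965048
sq topfrontR [537.6 -94.6 186.3] 0.8670347297070352
sq topbackR [549.1 -93.6 186.5] 2.027808564989148
botR [ 545.5 -102.9   36.1] 4.290236168245427
botL [540.3  -4.7  43.7] 1.5590302447873405
rd topfrontL [533.4 108.8 184.9] 1.0893247395348613
rd topfrontR [538.9  36.1 179.7] 1.2568216640735537
footFL [465.4 114.    6.4] 1.2805683822654537
footFR [ 472.1 -101.1    8.6] 0.5972666185109943
hfrontwall L [ 474.2 -243.6   60.7] 2.1914961731775016
hfrontwall R [ 480.7 -391.2   62.6] 0.11760405453437242
hback L [ 518.9 -241.9   62.8] 0.4566729382310933
hback R [ 524.1 -389.3   67.2] 1.098690300048901
hfoot FL [ 441.7 -246.6    4.1] 0.5976941633540191
hfoot FR [ 453.7 -393.4    2.2] 3.7332077850700234
FL [462.8 113.4   8. ]
FR [ 471.9 -101.2    8. ]
[ 610.2 -102.    16. ]
```

>>> arm_command(
  increments=[
    [[0,0,-6],[0,0,0.114],0.5],
    [[0,0,-6],[0,0,0.114],0.5],
    [[0,0,-6],[0,0,0.114],0.5],
    [[0,0,-6],[0,0,0.114],0.5],
    [[0,0,-6],[0,0,0.114],0.5],
    [[0,0,-6],[0,0,0.114],0.5],
    [[0,0,-6],[0,0,0.114],0.5],
    [[0,0,-6],[0,0,0.114],0.5],
    [[0,0,-6],[0,0,0.114],0.5],
    [[0,0,-6],[0,0,0.111],0.5],
  ],
)

```text
time: 0.98
tool_pos: [206.2, 482.7, 286.7]
tool_rot: [0.698, 0.716, -0.0, 0.0]
ft_force: [-0.2, -0.6, 0.7]
width: 0.498
grip_force: 0.0
```

>>> arm_command(
  increments=[
    [[-34.4,17.4,0],[0,0,0],0.5],
    [[-34.4,17.4,0],[0,0,0],0.5],
    [[-34.4,17.4,0],[0,0,0],0.5],
    [[-34.4,17.4,0],[0,0,0],0.5],
    [[-34.4,17.4,0],[0,0,0],0.5],
    [[-34.4,17.4,0],[0,0,0],0.5],
    [[-34.4,17.4,0],[0,0,0],0.5],
    [[-34.4,17.4,0],[0,0,0],0.5],
    [[-34.4,17.4,0],[0,0,0],0.5],
    [[-34.4,17.4,0],[0,0,0],0.5],
    [[-34.4,17.4,0],[0,0,0],0.5],
    [[-34.4,17.4,0],[0,0,0],0.5],
  ],
)

```text
time: 1.98
tool_pos: [427.7, 74.6, 286.7]
tool_rot: [0.696, 0.718, 0.0, -0.0]
ft_force: [1.0, 0.1, 0.2]
width: 0.496
grip_force: 0.0
```

>>> arm_command(
  increments=[
    [[-34.4,17.4,0],[0,0,0],0.5],
    [[-34.4,17.4,0],[0,0,0],0.5],
    [[-34.4,17.4,0],[0,0,0],0.5],
    [[-34.4,17.4,0],[0,0,0],0.5],
    [[0,0,0],[0,0,0],0.5],
    [[0,0,0],[0,0,0],0.5],
  ],
)

```text
time: 2.48
tool_pos: [501.2, -60.5, 285.8]
tool_rot: [0.698, 0.716, -0.0, -0.001]
ft_force: [-0.1, 0.4, 0.3]
width: 0.499
grip_force: 0.0
```

```bash
python3 - <<'E'
from h import *
m=camera_model("wrist");np.save("w1.npy",m["extrinsics"]);im=camera("wrist");cv2.imwrite("pics/w1.png",im[:,:,::-1])
s=sense();print(s["time"],s["tool_pos"],s["tool_rot"],s["width"],s["joints"],m["extrinsics"])
E
```

```text
2.5333 [500.70382142 -59.22648057 286.01629551] [ 6.97003554e-01  7.17067055e-01 -2.14818882e-04 -9.15833326e-04] 0.49989917593461475 [-2.70175172e-01  2.63633353e-01  1.47024203e+00  5.09594539e-04
  1.40953019e+00 -2.98632492e-01] [[ 9.99652659e-01  2.55703847e-02  6.38096014e-03  4.99565871e+02]
 [ 2.63019227e-02 -9.52682710e-01 -3.02826458e-01  2.26013603e+01]
 [-1.66435862e-03  3.02889105e-01 -9.53024354e-01  4.43720997e+02]
 [ 0.00000000e+00  0.00000000e+00  0.00000000e+00  1.00000000e+00]]
```

View pics/w1.png

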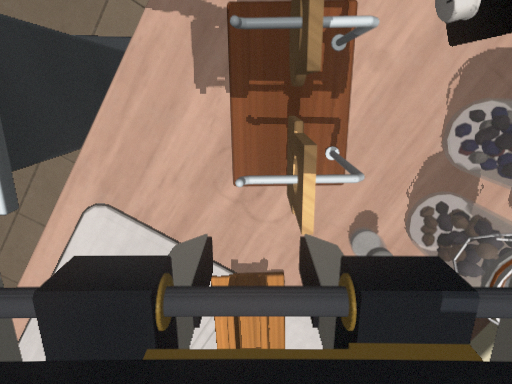

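The wrist view shows the square board edge-on, with its top at about (303–313, 130–232), and its peg running from (240,182) to (362,178). The round board is above it at (312,40), and the holder is partly visible at (250,310). Next I fit lines to get the exact pose and yaw.

```bash
python3 - <<'E'
from h import *
np.set_printoptions(precision=1,suppress=True)
im=cv2.imread("pics/w1.png");m=camera_model("wrist");hsv=cv2.cvtColor(im,cv2.COLOR_BGR2HSV)
def band(mask,z,r0,r1,c0,c1):
    L=[];R=[]
    for r in range(r0,r1,3):
        x=np.where(mask[r,c0:c1])[0]
        if len(x)>3: L.append(onz(ray(m,(c0+x[0],r)),z)); R.append(onz(ray(m,(c0+x[-1]+1,r)),z))
    for n,P in(("L",L),("R",R)):
        P=np.array(P); 
        for _ in range(3):
            f=np.polyfit(P[:,1],P[:,0],1);e=abs(np.polyval(f,P[:,1])-P[:,0]);P=P[e<=max(1,2*np.median(e))]
        print(n,"dx/dy %.4f"%f[0],"x at mid",np.polyval(f,P[:,1].mean()),"y",P[:,1].min(),P[:,1].max(),len(P))
top=(hsv[...,0]<26)&(hsv[...,0]>10)&(hsv[...,1]>110)&(hsv[...,2]>165)
ys,xs=np.where(top[110:240,270:340]);print(xs.min()+270,xs.max()+270,ys.min()+110,ys.max()+110)
print("board top");band(top,186,145,230,280,335)
foot=(hsv[...,2]<140)&(hsv[...,1]>110)
print("foot");band(foot,16,60,140,200,290)
gray=(hsv[...,1]<60)
for c in(260,275,330,345,352):
    x=np.where(gray[165:200,c])[0]+165; print("peg",c,x.min(),x.max()+1,onz(ray(m,(c,(x.min()+x.max()+1)/2)),148))
for r in (150,180,210,225): print(r,[tuple(hsv[r,c]) for c in range(292,322,3)])
E
```

```text
293 315 131 233
board top
L dx/dy -0.0463 x at mid 539.543637852985 y -87.33043493617252 -40.43881233263042 18
R dx/dy -0.0339 x at mid 549.263018441126 y -87.05522039595928 -40.148575758772054 19
foot
L dx/dy -0.0440 x at mid 467.28182467796796 y -36.53362839689084 55.96537969610741 27
R dx/dy -0.0611 x at mid 541.1731899700594 y -34.43793761018718 57.986715757038276 27
peg 260 176 184 [504.7 -55.8 148. ]
peg 275 175 184 [518.6 -54.9 148. ]
peg 330 175 183 [569.2 -53.  148. ]
peg 345 165 183 [582.5 -47.9 148. ]
peg 352 165 183 [588.9 -47.7 148. ]
150 [(np.uint8(15), np.uint8(128), np.uint8(74)), (np.uint8(14), np.uint8(124), np.uint8(76)), (np.uint8(17), np.uint8(120), np.uint8(68)), (np.uint8(20), np.uint8(124), np.uint8(68)), (np.uint8(16), np.uint8(121), np.uint8(118)), (np.uint8(16), np.uint8(119), np.uint8(142)), (np.uint8(16), np.uint8(118), np.uint8(145)), (np.uint8(17), np.uint8(120), np.uint8(147)), (np.uint8(15), np.uint8(124), np.uint8(146)), (np.uint8(12), np.uint8(167), np.uint8(122))]
180 [(np.uint8(94), np.uint8(8), np.uint8(235)), (np.uint8(94), np.uint8(8), np.uint8
[... 589 characters left out ...]
uint8(233)), (np.uint8(19), np.uint8(115), np.uint8(239)), (np.uint8(19), np.uint8(110), np.uint8(239)), (np.uint8(19), np.uint8(111), np.uint8(236)), (np.uint8(11), np.uint8(80), np.uint8(189)), (np.uint8(10), np.uint8(81), np.uint8(192))]
225 [(np.uint8(11), np.uint8(78), np.uint8(199)), (np.uint8(11), np.uint8(76), np.uint8(200)), (np.uint8(12), np.uint8(84), np.uint8(148)), (np.uint8(16), np.uint8(123), np.uint8(104)), (np.uint8(17), np.uint8(115), np.uint8(229)), (np.uint8(17), np.uint8(116), np.uint8(230)), (np.uint8(18), np.uint8(114), np.uint8(231)), (np.uint8(16), np.uint8(110), np.uint8(222)), (np.uint8(11), np.uint8(81), np.uint8(190)), (np.uint8(10), np.uint8(84), np.uint8(186))]
```

>>> arm_command(
  increments=[
    [[0.4,10.8,6],[0,0,-0.015],0.5],
    [[0.4,10.8,6],[0,0,0],0.5],
    [[0.4,10.8,6],[0,0,0],0.5],
    [[0.4,10.8,6],[0,0,0],0.5],
    [[0,0,15],[0,0,0],0.5],
    [[0,0,15],[0,0,0],0.5],
    [[0,0,15],[0,0,0],0.5],
    [[0,0,15],[0,0,0],0.5],
    [[0,0,15],[0,0,0],0.5],
    [[0,0,15],[0,0,0],0.5],
    [[0,0,15],[0,0,0],0.5],
    [[0,0,0],[0,0,0],0.5],
  ],
)

```text
time: 3.53
tool_pos: [543.0, -54.5, 154.1]
tool_rot: [0.691, 0.723, -0.001, -0.003]
ft_force: [0.0, -0.2, 0.1]
width: 0.501
grip_force: 0.0
```

```bash
python3 - <<'E'
from h import *
s=sense();print(s["tool_pos"],s["tool_rot"],s["ft_force"])
a=cv2.resize(camera("scene")[90:250,150:330],None,fx=2.2,fy=2.2,interpolation=2)
b=cv2.resize(camera("side")[120:250,140:330],None,fx=2.1,fy=2.1,interpolation=2)
o=np.zeros((360,800,3),np.uint8);o[:a.shape[0],:a.shape[1]]=a;o[:b.shape[0],400:400+b.shape[1]]=b[:,:400]
cv2.imwrite("pics/g1.png",o[:,:,::-1])
E
```

```text
[542.96349925 -54.51344546 154.11714204] [ 0.69065799  0.72317491 -0.00149348 -0.00271119] [ 0.01978043 -0.2277622   0.06785847]
```

View pics/g1.png

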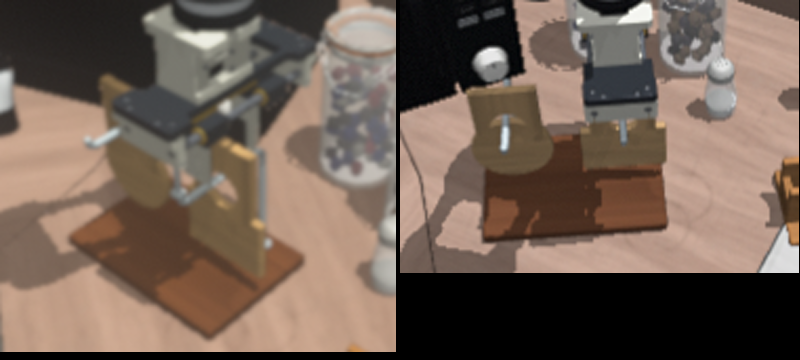

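The fingers straddle the board's top, with the board at (235,190) in the left panel and nothing else touched. I'll raise slightly and close.

>>> arm_command(
  increments=[
    [[0,1.2,-2.5],[0,0,0],0.4],
    [[0,0,0],[0,0,0],0.3],
    [[0,0,0],[0,0,0],0.2],
    [[0,0,0],[0,0,0],0.05],
    [[0,0,0],[0,0,0],0],
    [[0,0,0],[0,0,0],0],
    [[0,0,0],[0,0,0],0],
  ],
  force=25,
)

```text
time: 4.22
tool_pos: [545.3, -55.6, 160.4]
tool_rot: [0.691, 0.723, 0.0, 0.0]
ft_force: [-0.4, -0.8, 1.6]
width: 0.109
grip_force: 25.0
```

>>> arm_command(
  increments=[
    [[0,0,-3],[0,0,0],0],
    [[0,0,-3],[0,0,0],0],
    [[0,0,-3],[0,0,0],0],
    [[0,0,-3],[0,0,0],0],
    [[0,0,-3],[0,0,0],0],
    [[0,0,-3],[0,0,0],0],
    [[0,0,-2],[0,0,0],0],
    [[0,0,0],[0,0,0],0],
  ],
)

```text
time: 4.88
tool_pos: [545.6, -55.6, 180.8]
tool_rot: [0.691, 0.723, 0.0, 0.0]
ft_force: [-0.9, 1.3, -1.4]
width: 0.108
grip_force: 25.0
```

>>> arm_command(
  increments=[
    [[0,-6,0],[0,0,0],0],
    [[0,-10,0],[0,0,0],0],
    [[0,-10,0],[0,0,0],0],
    [[0,-10,0],[0,0,0],0],
    [[0,-10,0],[0,0,0],0],
    [[0,-10,0],[0,0,0],0],
    [[0,-10,0],[0,0,0],0],
    [[0,-10,0],[0,0,0],0],
    [[0,-10,0],[0,0,0],0],
    [[0,-10,0],[0,0,0],0],
    [[0,-6,0],[0,0,0],0],
    [[0,0,0],[0,0,0],0],
  ],
)

```text
time: 5.88
tool_pos: [442.1, -60.1, 180.3]
tool_rot: [0.691, 0.723, -0.0, -0.0]
ft_force: [0.6, 0.3, -1.9]
width: 0.111
grip_force: 25.0
```

>>> arm_command(
  increments=[
    [[0,0,-12],[0,0,0],0],
    [[0,0,-15],[0,0,0],0],
    [[0,0,-15],[0,0,0],0],
    [[0,0,-15],[0,0,0],0],
    [[0,0,-10],[0,0,0],0],
    [[0,0,0],[0,0,0],0],
  ],
)

```text
time: 6.38
tool_pos: [444.9, -60.5, 249.2]
tool_rot: [0.691, 0.723, 0.001, 0.002]
ft_force: [-0.3, 0.3, -1.0]
width: 0.104
grip_force: 25.0
```

```bash
python3 - <<'E'
from h import *
a=camera("scene")[100:340,150:400]
b=camera("side")[110:250,150:400]
m=camera_model("wrist");w=camera("wrist");cv2.imwrite("pics/w2.png",w[:,:,::-1])
s=sense();print(s["tool_pos"],s["tool_rot"],s["ft_force"],s["width"])
o=np.zeros((480,800,3),np.uint8);o[:384,:400]=cv2.resize(a,(400,384),interpolation=2);o[:224,400:]=cv2.resize(b,(400,224),interpolation=2)
o[224:480,400:]=cv2.resize(w[128:],(400,256))
cv2.imwrite("pics/g2.png",o[:,:,::-1])
E
```

```text
[443.26650419 -60.07375271 246.54716469] [ 6.91017494e-01  7.22837921e-01 -1.21481072e-04 -3.84547593e-04] [ 0.41847505  0.20770154 -1.02720268] 0.1068195102010717
```

View pics/g2.png

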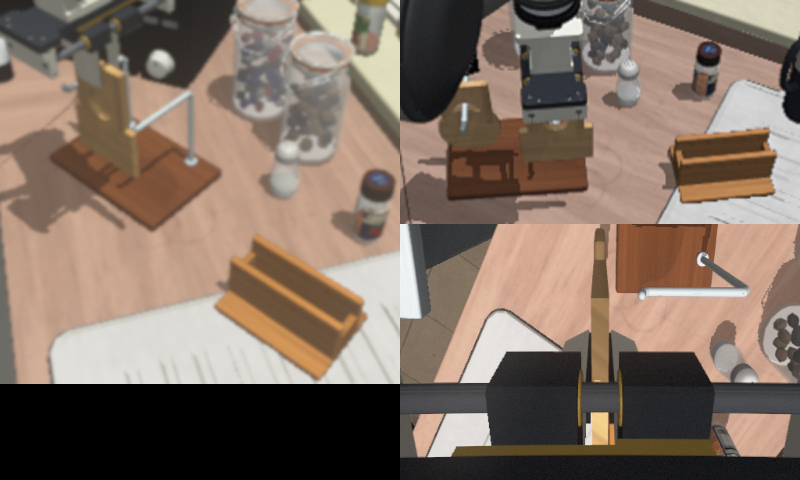

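The board is off its peg and hanging upright in the gripper, and the round board is undisturbed. I'll move beside the holder for a close look.

>>> arm_command(
  increments=[
    [[-20,-1,0],[0,0,0],0],
    [[-34,-2,0],[0,0,0],0],
    [[-34,-2,0],[0,0,0],0],
    [[-34,-2,0],[0,0,0],0],
    [[-34,-2,0],[0,0,0],0],
    [[-34,-2,0],[0,0,0],0],
    [[-34,-2,0],[0,0,0],0],
    [[-34,-2,0],[0,0,0],0],
    [[-22,-1,0],[0,0,0],0],
    [[0,0,0],[0,0,0],0],
    [[0,0,0],[0,0,0],0],
  ],
)

```text
time: 7.45
tool_pos: [439.4, -341.1, 245.4]
tool_rot: [0.692, 0.722, 0.0, -0.002]
ft_force: [0.3, 0.5, -1.5]
width: 0.105
grip_force: 25.0
```

```bash
python3 - <<'E'
from h import *
m=camera_model("wrist");np.save("w3.npy",m["extrinsics"]);w=camera("wrist");cv2.imwrite("pics/w3.png",w[:,:,::-1])
s=sense();print(s["tool_pos"],s["tool_rot"],s["ft_force"],s["width"],s["joints"])
cv2.imwrite("pics/w3c.png",cv2.resize(w[:260,200:512],None,fx=2.3,fy=2.3,interpolation=2)[:,:,::-1])
E
```

```text
[ 439.64171865 -340.09437239  245.85054719] [ 6.91292192e-01  7.22573923e-01  3.01827816e-04 -1.39262347e-03] [ 1.46237596 -0.58674444 -2.36549696] 0.10711245873246243 [-7.96600222e-01  3.86821368e-01  1.40272318e+00  5.22662361e-04
  1.35485195e+00 -8.40955630e-01]
```

View pics/w3c.png

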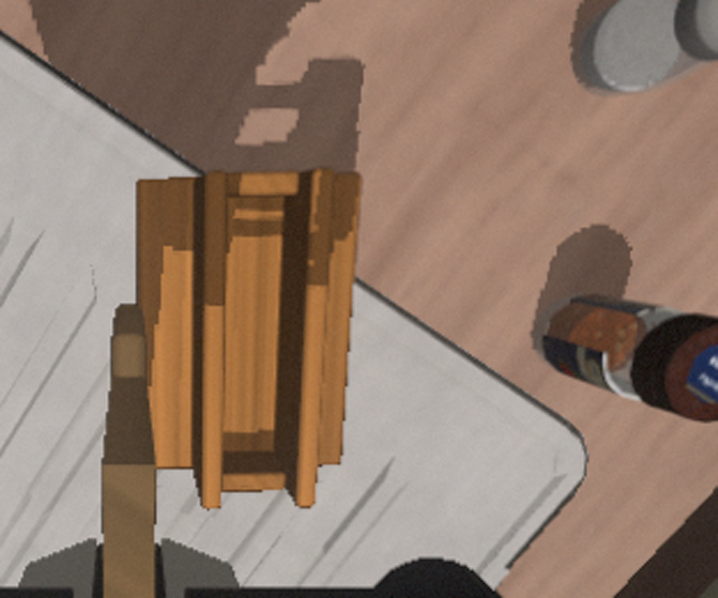

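The wrist crop shows the slot between the front wall (inner edge (225,172)→(221,508)) and the back wall (inner edge (314,170)→(296,506)). The held board is to the left at about (130,530).

```bash
python3 - <<'E'
from h import *
np.set_printoptions(precision=1,suppress=True)
m=camera_model("wrist");m["extrinsics"]=np.load("w3.npy")
r=lambda p:ray(m,(200+p[0]/2.3-.3,p[1]/2.3-.3))
for z in(60,66,72):
    P={n:onz(r(p),z)[:2] for n,p in dict(fiF=(225,172),fiN=(221,508),biF=(314,170),biN=(296,506),foF=(204,172),boF=(331,170),foN=(202,508),boN=(313,506)).items()}
    print(z,P); c=(P["fiF"]+P["fiN"]+P["biF"]+P["biN"])/4;print("centre",c,"width",P["biF"]-P["fiF"],P["biN"]-P["fiN"],"yaw",[-(P[a+"F"]-P[a+"N"])[0]/(P[a+"F"]-P[a+"N"])[1] for a in("fi","bi")])
# floor slot lines and foot
print("foot top z12",[onz(r(p),12)[:2] for p in((137,180),(155,467),(360,173),(341,462))])
S=camera_model("side");C=camera_model("scene")
s=lambda p:ray(S,(165+p[0]/3.435-.4,140+p[1]/3.43-.4));h=lambda p:ray(C,(280+(p[0]-400)/2.4-.3,240+p[1]/2.4-.3))
for n,a,b,w in[("front outer L",(550,243),(437,57),(204,172)),("front outer R",(755,228),(600,160),(202,508))]: print(n,tri([s(a),h(b),r(w)]))
# board: top face in the crop at z = tool z+29
print("board top",[onz(r(p),275)[:2] for p in((104,463),(156,463))])
E
```

```text
60 {'fiF': array([ 476. , -242.6]), 'fiN': array([ 486.5, -395.1]), 'biF': array([ 513.4, -240.4]), 'biN': array([ 522.6, -392.5]), 'foF': array([ 467.1, -243. ]), 'boF': array([ 520.5, -240.1]), 'foN': array([ 477.3, -395.5]), 'boN': array([ 530.8, -392.1])}
centre [ 499.6 -317.7] width [37.4  2.2] [36.1  2.6] yaw [np.float64(0.06891116728077698), np.float64(0.06053972860554383)]
66 {'fiF': array([ 475.3, -242.9]), 'fiN': array([ 485.6, -392.7]), 'biF': array([ 512. , -240.7]), 'biN': array([ 521.1, -390.1]), 'foF': array([ 466.6, -243.3]), 'boF': array([ 519. , -240.4]), 'foN': array([ 476.6, -393.1]), 'boN': array([ 529.1, -389.8])}
centre [ 498.5 -316.6] width [36.7  2.2] [35.5  2.6] yaw [np.float64(0.06891116728077723), np.float64(0.060539728605543325)]
72 {'fiF': array([ 474.6, -243.2]), 'fiN': array([ 484.7, -390.3]), 'biF': array([ 510.7, -241. ]), 'biN': array([ 519.6, -387.8]), 'foF': array([ 466. , -243.5]), 'boF': array([ 517.6, -240.8]), 'foN': array([ 475.9, -390.7]), 'boN': array([ 527.5, -387.4])}
centre [ 497.4 -315.6] width [36.1  2.2] [34.8  2.5] yaw [np.float64(0.06891116728077709), np.float64(0.060539728605543935)]
foot top z12 [array([ 439.3, -245.8]), array([ 455.8, -391.9]), array([ 546.3, -238.4]), array([ 556.1, -384.7])]
front outer L (array([ 469. , -244.1,   66.4]), np.float64(3.485282151987031))
front outer R (array([ 477.2, -391.5,   67.3]), np.float64(1.8748664442113934))
board top [array([ 433.7, -301.8]), array([ 443. , -301.4])]
```

>>> arm_command(
  increments=[
    [[3.4,9.9,0],[0,0,-0.02],0],
    [[3.4,9.9,0],[0,0,0],0],
    [[3.4,9.9,0],[0,0,0],0],
    [[3.4,9.9,0],[0,0,0],0],
    [[3.4,9.9,0],[0,0,0],0],
    [[3.4,9.9,0],[0,0,0],0],
    [[0,0,10],[0,0,0],0],
    [[0,0,15],[0,0,0],0],
    [[0,0,10],[0,0,0],0],
    [[0,0,0],[0,0,0],0],
    [[0,0,0],[0,0,0],0],
  ],
)

```text
time: 8.42
tool_pos: [497.6, -316.4, 211.4]
tool_rot: [0.684, 0.73, -0.0, -0.001]
ft_force: [0.0, -0.1, -0.9]
width: 0.108
grip_force: 25.0
```

```bash
python3 - <<'E'
from h import *
a=camera("scene")[170:350,240:420]
b=camera("side")[120:270,290:420]
P=[]
for _ in range(4): s=sense();P.append(s["tool_pos"]);w=camera("wrist")
print(np.mean(P,0),s["tool_rot"],s["ft_force"],s["width"])
o=np.zeros((400,800,3),np.uint8);o[:,:400]=cv2.resize(a,(400,400),interpolation=2);o[:,400:746]=cv2.resize(b,(346,400),interpolation=2)
cv2.imwrite("pics/g3.png",o[:,:,::-1])
E
```

```text
[ 498.24670181 -316.97238619  212.92662485] [6.83853902e-01 7.29618620e-01 9.77930084e-05 7.06538849e-04] [-0.17415334  0.62696974 -1.01291768] 0.10627040896331445
```

View pics/g3.png

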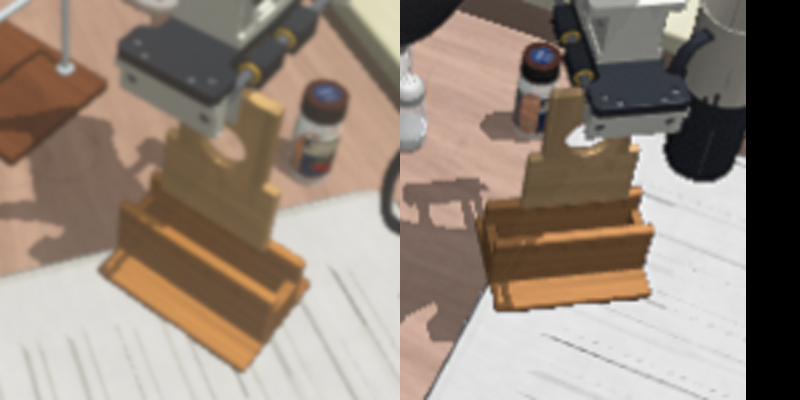

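The board is above the slot and aligned, at (220,190) on the left and (580,180) on the right. I'll check the mug's clearance before lowering.

```bash
python3 - <<'E'
from h import *
np.set_printoptions(precision=0,suppress=True)
S=camera_model("side");C=camera_model("scene")
# from first pictures: mug base left/bottom, handle leftmost, rim left
print("base",onz(ray(S,(403,187)),0),onz(ray(C,(443,322)),0))
print("baseL side",onz(ray(S,(390,180)),0),"scene L",onz(ray(C,(423,305)),0))
print("handle",tri([ray(S,(389,152)),ray(C,(412,250))]))
print("rim L",tri([ray(S,(400,118)),ray(C,(440,222))]))
E
```

```text
base [ 588. -476.    0.] [ 595. -497.    0.]
baseL side [ 614. -446.    0.] scene L [ 602. -454.    0.]
handle (array([ 582., -409.,  143.]), np.float64(2.413506647686609))
rim L (array([ 612., -429.,  214.]), np.float64(11.72436653494512))
```

>>> arm_command(
  increments=[
    [[0,0,10],[0,0,0],0],
    [[0,0,12],[0,0,0],0],
    [[0,0,12],[0,0,0],0],
    [[0,0,12],[0,0,0],0],
    [[0,0,12],[0,0,0],0],
    [[0,0,6],[0,0,0],0],
    [[0,0,4],[0,0,0],0],
    [[0,0,3],[0,0,0],0],
    [[0,0,0],[0,0,0],0],
    [[0,0,0],[0,0,0],0],
  ],
)

```text
time: 9.55
tool_pos: [498.3, -316.7, 141.6]
tool_rot: [0.684, 0.73, 0.0, 0.0]
ft_force: [-0.1, 0.4, -2.4]
width: 0.108
grip_force: 25.0
```

>>> arm_command(
  increments=[
    [[0,0,2],[0,0,0],0],
    [[0,0,2],[0,0,0],0],
    [[0,0,2],[0,0,0],0],
    [[0,0,0],[0,0,0],0],
    [[0,0,0],[0,0,0],0],
  ],
)

```text
time: 9.97
tool_pos: [498.0, -316.5, 135.1]
tool_rot: [0.684, 0.73, 0.0, -0.0]
ft_force: [-0.1, -0.0, -1.2]
width: 0.105
grip_force: 25.0
```

>>> arm_command(
  increments=[
    [[0,0,1.5],[0,0,0],0],
    [[0,0,1.5],[0,0,0],0],
    [[0,0,0],[0,0,0],0],
    [[0,0,0],[0,0,0],0],
  ],
)

```text
time: 10.3
tool_pos: [498.4, -316.8, 132.6]
tool_rot: [0.684, 0.73, 0.0, 0.001]
ft_force: [0.1, -0.8, 1.3]
width: 0.11
grip_force: 25.0
```

>>> arm_command(
  increments=[
    [[0,0,1],[0,0,0],0],
    [[0,0,1],[0,0,0],0],
    [[0,0,0],[0,0,0],0],
    [[0,0,0],[0,0,0],0],
  ],
)

```text
time: 10.63
tool_pos: [498.7, -317.0, 132.5]
tool_rot: [0.684, 0.73, 0.0, 0.002]
ft_force: [-2.1, 2.7, 12.4]
width: 0.106
grip_force: 25.0
```

The lower edge has met the floor at the expected height, with 12 N upward. I'll release and retreat upward.

>>> arm_command(
  increments=[
    [[0,0,-1],[0,0,0],0],
    [[0,0,0],[0,0,0],0.15],
    [[0,0,0],[0,0,0],0.2],
    [[0,0,0],[0,0,0],0.25],
    [[0,0,0],[0,0,0],0.35],
    [[0,0,0],[0,0,0],0.5],
    [[0,0,0],[0,0,0],0.6],
    [[0,0,0],[0,0,0],0.6],
  ],
)

```text
time: 11.3
tool_pos: [498.1, -316.5, 131.0]
tool_rot: [0.684, 0.73, 0.0, -0.0]
ft_force: [0.2, -0.1, -0.0]
width: 0.49
grip_force: 0.0
```

>>> arm_command(
  increments=[
    [[0,0,-5],[0,0,0],0.6],
    [[0,0,-10],[0,0,0],0.6],
    [[0,0,-15],[0,0,0],0.6],
    [[0,0,-20],[0,0,0],0.6],
    [[0,0,-20],[0,0,0],0.6],
    [[0,0,-20],[0,0,0],0.6],
    [[0,0,-20],[0,0,0],0.6],
    [[0,0,-10],[0,0,0],0.6],
    [[0,0,0],[0,0,0],0.6],
    [[0,0,0],[0,0,0],0.6],
    [[0,0,0],[0,0,0],0.6],
    [[0,0,0],[0,0,0],0.6],
  ],
)

```text
time: 12.3
tool_pos: [497.6, -316.2, 249.7]
tool_rot: [0.684, 0.73, -0.0, -0.001]
ft_force: [0.2, -0.9, -0.4]
width: 0.599
grip_force: 0.0
```

```bash
python3 - <<'E'
from h import *
a=camera("scene")[100:350,150:420]
b=camera("side")[120:270,160:420]
s=sense();print(s["time"],s["tool_pos"],s["ft_force"],s["width"])
o=np.zeros((400,800,3),np.uint8);o[:370,:400]=cv2.resize(a,(400,370),interpolation=2);o[:231,400:]=cv2.resize(b,(400,231),interpolation=2)
cv2.imwrite("pics/g4.png",o[:,:,::-1])
E
```

```text
12.4 [ 497.75829125 -316.31158439  250.0000821 ] [0.65208517 0.33177419 0.27090634] 0.599983347249258
```

View pics/g4.png

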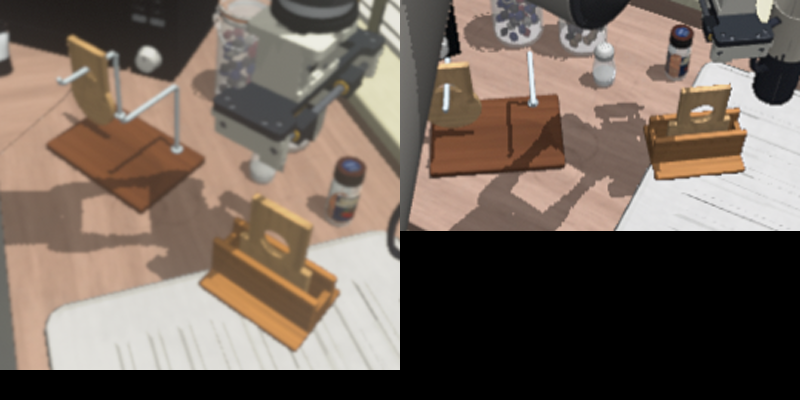

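The square board stands in the slot at (275,235), the round board still hangs at (90,80), the other things look undisturbed and the gripper is clear of everything. I'm handing the job in.

```bash
python3 -c "
from workcell import *
print(sign_off())"
```

```text
the job is handed in; nothing more can be done
None
```

I took the square board off its peg and stood it in the holder's slot, left the round board hanging, and handed the job in at about 12.4 s of robot time; no verdict came back.

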